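Sweep the reject weight out of the gauge into the bin

ROBOT

A 6-joint arm with a two-finger parallel gripper is mounted at the origin on a cart in front of the work surface, level with it; the furniture and walls round the work are solid. World frame = base frame: x ahead of the robot, y to its left, z up, the work surface at z = 0. Lengths are in mm, angles in rad, forces in N, time in s.
With the tool pointing down it reaches from about 350 to 875 mm from the base axis. Payload 4.2 kg.
Tool frame: the origin (TCP) lies midway between the tips of the shut fingers; the grasp point (between the pads) lies 19 mm behind it; z points along the fingers, y is the line along which they close (so a half turn about z gives the same grasp; the last joint's range is limited). The gripper opens to 85 mm and grips with 20 to 120 N. Pads are 22 mm wide; open, the fingers measure 114 mm over their backs; the gripper's body (76 mm by 85 mm) begins 54 mm behind the grasp point. The pads swing forward as they close: fully open they stand 13 mm farther back than shut.
Start: joints at [1.416, 0.385, 0.008, 0, -1.194, -0.259], TCP at [251.274, 572.242, 231.312] pointing down, gripper open.
Joint ranges: [-3.14, 3.14], [-1.21, 2.06], [-1.07, 1.41], [-3.16, 2.05], [-2.99, -0.16], [-3.1, 3.1]. Speed limits (rad/s): [2.79, 2.79, 3.14, 3.14, 3.14, 3.14].

INTERFACE

Orientations are given as a unit quaternion [x, y, z, w].
In Python, from bench import arm gives the robot as it stands. The module is installed in compiled form; this text tells all that it offers.
- The arm moves only by the shell command python3 -m handwheel 'ROWS' [OPENING]. ROWS is JSON, a list of rows, each an object of numbers: "x", "y", "z": the shift along the world's x, y, z each as a share of 20 cm, from -1 to 1; "ax", "ay", "az": the turn, a rotation vector about the world's x, y, z each as a share of 90 degrees, from -1 to 1. In form: [{"x": .., "y": .., "z": .., "ax": .., "ay": .., "az": ..}, ...]. A call has exactly 8 rows; each row shifts and turns the commanded pose from where the row before left it; what a row does not reach is not made up. A row lasts 1/10 s, in which the tool goes at most 50 mm and 8.59 degrees, less where a joint would pass 70% of its speed; a pose out of reach is approached as far as the arm can. A call with a number of a shift or a turn outside -1 to 1 is refused whole. A call with a gripper value outside its range is refused whole. OPENING is the opening, from -1 (shut) to 1 (fully open), set as the call begins (- or left out, the last holds). The fingers move at their own pace and stop on an object; the grip force is fixed at half the most. Time passes only in rows, so rows that do not move let the fingers close, or fill a call up. It gives the time, the measured TCP pose, the force, the opening and the grip force at its end, in the units of the state.
- arm.read_state(): the state, without advancing time (a new reading comes with each control period).
- arm.get_image(name): name is "scene" or "top" or "wrist"; returns the picture (400x640x3 uint8, red, green, blue); there is no depth.
- arm.camera_params(name): a dict with "K" (3x3 intrinsics, pixels), "position" and "orientation" of the camera in the world. Camera axes: x right, y down, z forward; pixel columns grow to the right and rows downward; lengths in mm; the calibration is good to about 2 mm. The wrist camera is an equidistant fisheye: a pixel r from the principal point sees the ray r / f radians off the axis. A picture is of the moment at which its call begins: read the wrist's pose just before it. camera_params takes no time and is no camera call; for the wrist camera it gives the pose at the moment of the call.
- arm.job_done(): hands the job in; it is judged then, once.
The state is a dict: "clock": time; "joints": joint angles; "joint_vel": joint speeds; "joint_efforts": joint torques, N m; "position": TCP position; "ee_rot": TCP orientation; "contact_force": force on the tool from outside, world axes, zero at the start; "wrist_torque": the same for the moment, N m; "gripper_width": finger opening in mm; "grasp_force": force on a finger pad.
Only numpy, scipy, OpenCV 4.12 (cv2) and the standard library are available. Lean on these libraries where they do the work, as an engineer would, in place of code of your own. Each camera call takes 0.05 s, during which the arm holds its last target. There are 200 camera calls.

TASK

The brass weight in the check gauge is a reject. Move the green bin, standing on the table, low front first under the overhanging open end of the gauge channel; then press a fingertip down on top of the weight and slide it along the channel, past the two pairs of sprung noses and over the end, so that it drops into the bin. Do not lift the weight out of the channel, never press on the weight or the gauge with more than 20 N, and leave the other things alone.

Things in the scene. Friction and masses are not known exactly. Their poses are not given: they have to be found in the camera images.
- gauge: Fixed check gauge: dark base plate 8 mm thick, grey column, on it an aluminium channel along x from -65 mm (open end) to +53 mm (inside of end wall). Origin on the table under the channel's middle, z up. Channel floor (slick white plastic) 60 mm up, rising slightly to the lip; underside 48 mm; 61.5 mm wide outside, 37.5 mm inside; side walls 68.5 mm up. Column from x=+5, base plate from x=-15 mm.
- lip (a point): Middle of the channel floor's open end, a few mm higher than the nest, at x = -65 mm of the gauge; 70 mm of the channel before the column overhang free. What is pushed past here falls.
- nest (a point): The weight's resting place on the channel floor, 100.5 mm from the lip, at x = +35.5 mm of the gauge.
- weight: Slotted brass weight, flat disc 33 mm across, 10 mm thick, 35 to 70 g; origin at the centre of its underside. It lies in the nest with its top about 1.5 mm above the side walls, 1 mm of play behind it and 2 mm at the sides, so it cannot be pinched or pushed from behind at first.
- bin: Loose green bin, 148 (x) x 111 (y) x 64 (z) mm, 120 g, open above; origin at the centre of its underside, z up. Low front wall (30 mm high) at x = -68 mm, back wall (62 mm high, 4 mm thick) at x = +67 mm, side walls at y = +-50 mm, floor 3 mm up. Pinch it by the back wall from above or push it. The channel passes over the low front between the side walls.
- fuse_box: Bystander: small closed grey box 57 x 74 x 25 mm, origin at the centre of its underside.
- bobbin: Bystander: upright copper-wound bobbin with black flanges, 31 mm across, 24 mm high, origin at the centre of its underside.
- film_can: Bystander: white canister lying down, 32 x 50 x 32 mm, origin at the centre of its underside.
- red_plug: Bystander: red banana plug lying down, 11 x 52 x 11 mm, origin at the centre of its underside.
- detent (a point): First detent: between two sprung steel ball noses (radius 4 mm) that stand 4.8 mm out of the side walls, at x = +24.5 mm of the gauge, 4.4 mm above its floor; brass spring housings outside. The weight forces them apart: this takes about 4 N along the channel, so a finger pressing lightly slips over it; a downward press of 12 to 16 N carries it.
- detent2 (a point): Between a second, like pair of sprung ball noses at x = -38 mm of the gauge, 27 mm before the lip, 5.8 mm above the nest's floor height.
Not all that is in view belongs to the job. What is shaped like the weight but black or turquoise is not meant.

How it is judged (in metres and radians):
On the way:
1. the bin stands under the lip, at rest, while the weight still lies in its nest (x of lip in the frame of bin between -0.06 and 0.03 m and y of lip in the frame of bin between -0.035 and 0.035 m and angle between bin's own z axis and vertical below 0.1 rad and height (world z) of bin below 0.008 m and linear speed of bin below 0.02 m/s and horizontal distance between weight and nest below 0.008 m), for 0.3 s.
At the end, for the whole second after the job is handed in: The weight lies at rest inside the bin, and the bin stands upright on the table with the lip over its inside (lip 60 mm in front to 30 mm behind the bin's middle, at most 35 mm to the side) (x of weight in the frame of bin between -0.066 and 0.066 m and y of weight in the frame of bin between -0.048 and 0.048 m and z of weight in the frame of bin between -0.005 and 0.045 m and linear speed of weight below 0.05 m/s and x of lip in the frame of bin between -0.06 and 0.03 m and y of lip in the frame of bin between -0.035 and 0.035 m and angle between bin's own z axis and vertical below 0.1 rad and height (world z) of bin below 0.008 m and linear speed of bin below 0.02 m/s); the robot touches nothing.
It fails at once if the fingers press on the weight with more than 20 N (contact force between the fingers and weight above 20 N).
It fails at once if the arm or fingers press on the gauge with more than 20 N (contact force between any of the fingers, the arm and gauge above 20 N).
It fails at once if the bin is pushed against the gauge with more than 20 N (contact force between bin and gauge above 20 N).
It fails at once if the weight is lifted out of the channel (its underside 18 mm above the nest's floor) (z of weight in the frame of gauge above 0.078 m).
It fails at once if another thing is moved by more than 20 mm (distance of any of fuse_box, bobbin, film_can, red_plug from where it was at the start of the episode above 0.02 m).
It also fails if it takes over 72 s, if anything falls off the work surface, if the arm or the gripper's body presses on something with over 40 N, if the wrist force passes 120 N, or if a joint passes its speed limit or range.

## Working session

There is one attempt and no reset: what is moved stays moved. The work goes in short steps, Python scripts to look and compute and a shell command to move; the robot and the scene stay as the last step left them, time stands still between calls to the robot, and variables do not carry over. Pictures are saved under pics/ and viewed, at most 10 in all, crops included, and the job is handed in when it is done.

```bash
mkdir -p pics
cat > h.py <<'E'
import numpy as np,cv2
from scipy.spatial.transform import Rotation as R
from bench import arm
def ray(c,px):
    K=np.array(c["K"]);d=np.linalg.inv(K)@np.array([px[0],px[1],1.])
    return np.array(c["position"]),R.from_quat(c["orientation"]).apply(d)
def onz(c,px,z):
    p,d=ray(c,px);return p+d*(z-p[2])/d[2]
def proj(c,P):
    q=R.from_quat(c["orientation"]).inv().apply(np.array(P)-np.array(c["position"]));q=np.array(c["K"])@q;return q[:2]/q[2]
def snap(n,f):
    im=arm.get_image(n);cv2.imwrite(f"pics/{f}.png",im[:,:,::-1]);return im
E
python3 - <<'E'
from h import *
snap("top","top0");snap("scene","scene0")
for n in("top","scene"):print(arm.camera_params(n))
print(arm.read_state())
E
```

```text
{'K': array([[422.36797382,   0.        , 326.0505143 ],
       [  0.        , 422.36797382, 202.59147528],
       [  0.        ,   0.        ,   1.        ]]), 'position': array([ 316.21339382,   33.70097626, 1310.04498251]), 'orientation': array([-0.69483045,  0.71190347, -0.07418249,  0.07000752])}
{'K': array([[365.18027222,   0.        , 317.67948881],
       [  0.        , 365.18027222, 198.57048503],
       [  0.        ,   0.        ,   1.        ]]), 'position': array([115.12909656, 549.50335365, 694.84114629]), 'orientation': array([-0.32375276,  0.85728455, -0.37009243,  0.15257436])}
{'clock': 0.1, 'joints': array([ 1.41563274e+00,  3.85485616e-01,  6.76578355e-03, -3.92713702e-04,
       -1.19399435e+00, -2.58574712e-01]), 'joint_vel': array([-5.93926208e-04, -1.06835292e-03,  2.58289836e-03,  5.68030215e-04,
        1.13424258e-04,  1.18772102e-05]), 'joint_efforts': array([-7.44854060e-04, -3.93315196e+01,  1.88931370e+01,  4.19804424e+00,
       -2.56199790e-03,  5.02964070e-06]), 'position': array([251.07335695, 571.79219607, 230.33493572]), 'ee_rot': array([ 9.78663433e-01, -2.05467595e-01, -1.32708468e-04,  9.67080646e-04]), 'contact_force': array([-0.54822513, -0.37466282,  0.28866026]), 'wrist_torque': array([0.00619662, 0.01760062, 0.06060837]), 'grasp_force': 0.0, 'gripper_width': 85.57339219050722}
```

View pics/top0.png

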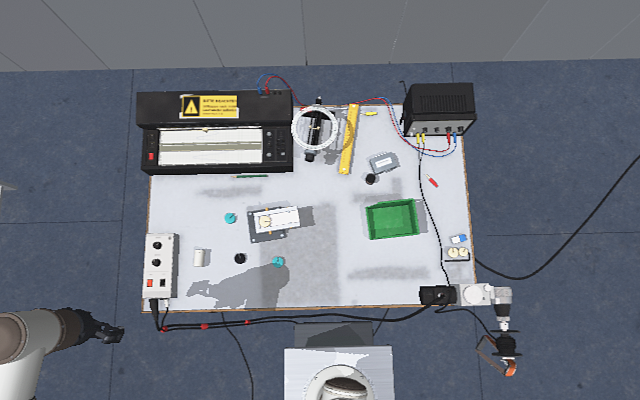

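View pics/scene0.png

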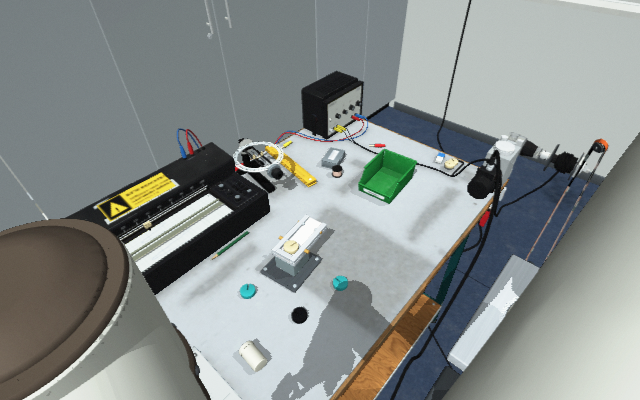

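Run:
```python
from h import *
t=cv2.imread("pics/top0.png");s=cv2.imread("pics/scene0.png")
f=lambda im,x,y,w,h:cv2.resize(im[y:y+h,x:x+w],(400,300),interpolation=cv2.INTER_CUBIC)
cv2.imwrite("pics/c0.png",np.vstack([np.hstack([f(t,240,190,80,60),f(t,352,188,80,60)]),np.hstack([f(s,250,210,100,75),f(s,340,140,100,75)])]))
```

```text
(no output)
```

View pics/c0.png

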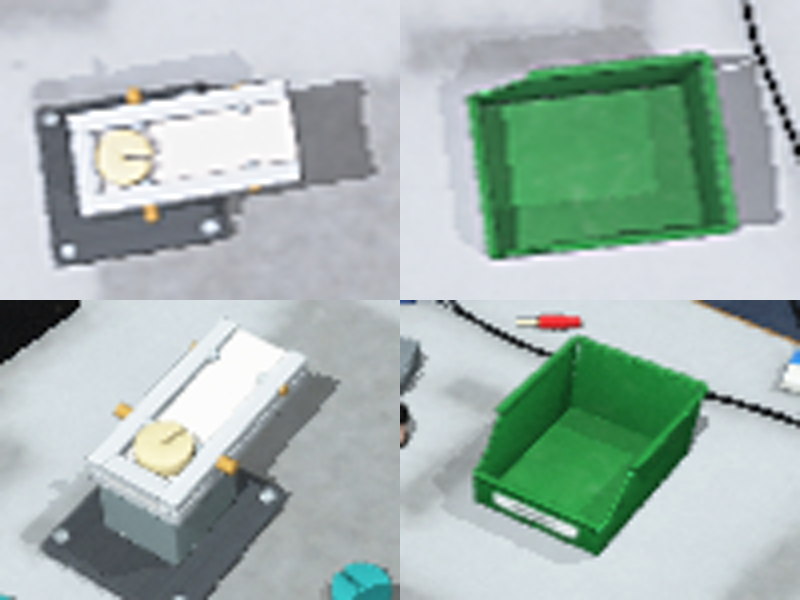

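Run:
```python
from h import *
t=cv2.imread("pics/top0.png");s=cv2.imread("pics/scene0.png")
ct,cs=arm.camera_params("top"),arm.camera_params("scene")
G=lambda u,v:(240+u/5-.4,190+v/5-.4)
B=lambda u,v:(352+(u-400)/5-.4,188+v/5-.4)
for n,p,z in[("ch_endN",G(68,118),68.5),("ch_lipN",G(288,80),68.5),("lipS",G(300,182),68.5),("endS",G(85,214),68.5),("weight",G(124,157),70),("bk1",B(705,55),63),("bk2",B(737,230),63),("fr1",B(472,97),30),("fr2",B(490,258),30)]:
    P=onz(ct,p,z);print(n,P.round(1),proj(cs,P).round(1))
# masks
for n,im,c,z in(("top",t,ct,70),("scene",s,cs,70)):
    h=cv2.cvtColor(im,cv2.COLOR_BGR2HSV)
    x,y,w,hh=(240,190,80,60) if n=="top" else(250,210,100,75)
    m=cv2.inRange(h,(15,40,150),(35,150,255));mm=np.zeros_like(m);mm[y:y+hh,x:x+w]=m[y:y+hh,x:x+w]
    k,l,st,ce=cv2.connectedComponentsWithStats(mm);i=1+st[1:,4].argmax();print(n,st[i],ce[i],onz(c,ce[i],z-(0 if n=="top" else 3)))
```

```text
ch_endN [546.2 241.3  68.5] [272.  248.2]
ch_lipN [566.2 109.8  68.5] [306.2 212.1]
lipS [504.3 103.3  68.5] [327.2 222.7]
endS [488.2 230.7  68.5] [294. 259.]
weight [521.6 207.6  70. ] [290.6 244.4]
bk1 [ 580.5 -238.8   63. ] [383.1 148.2]
bk2 [ 473.7 -250.8   63. ] [416.8 160.4]
fr1 [ 564.4 -100.2   30. ] [358.5 182. ]
fr2 [ 464.4 -106.8   30. ] [389.8 196.4]
top [265 207   3   4  10] [266.2 208.5] [559.24641661 202.38417922  70.        ]
scene [284 241  15  13 142] [290.51408451 246.6056338 ] [519.24397496 210.47609587  67.        ]
```

```bash
python3 -m handwheel '[{"x":0.15,"y":-0.19,"az":0.08},{"x":0.15,"y":-0.19,"az":0.08},{"x":0.15,"y":-0.19,"az":0.08},{"x":0.15,"y":-0.19,"az":0.08},{"x":0.15,"y":-0.19},{"x":0.15,"y":-0.19},{"x":0.15,"y":-0.19},{"x":0,"y":0}]' 0.2
python3 - <<'E'
from h import *
c=arm.camera_params("wrist");snap("wrist","w0");print(c)
E
```

```text
{'K': array([[309.70691629,   0.        , 317.09870005],
       [  0.        , 309.70691629, 201.75561106],
       [  0.        ,   0.        ,   1.        ]]), 'position': array([322.60830088, 539.61530362, 372.61567529]), 'orientation': array([-0.54060747,  0.82716124,  0.12788576, -0.08481202])}invalid input at $[0]: expected keys x, y, z, ax, ay, az
```

View pics/w0.png

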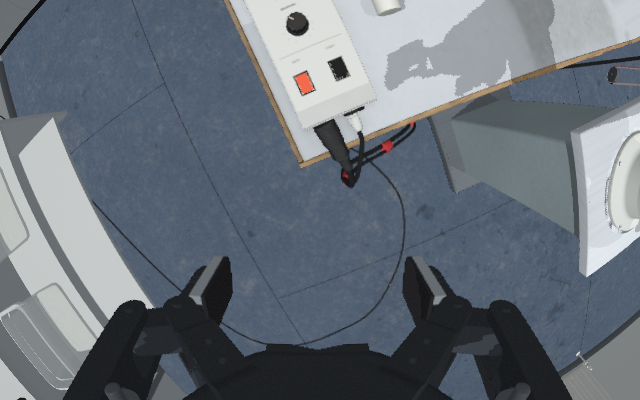

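The picture shows only floor and table edge: the arm did not move, because every row needs all six keys.

```bash
python3 -m handwheel '[{"x":0.15,"y":-0.19,"z":0,"ax":0,"ay":0,"az":0.08},{"x":0.15,"y":-0.19,"z":0,"ax":0,"ay":0,"az":0.08},{"x":0.15,"y":-0.19,"z":0,"ax":0,"ay":0,"az":0.08},{"x":0.15,"y":-0.19,"z":0,"ax":0,"ay":0,"az":0.08},{"x":0.15,"y":-0.19,"z":0,"ax":0,"ay":0,"az":0},{"x":0.15,"y":-0.19,"z":0,"ax":0,"ay":0,"az":0},{"x":0.15,"y":-0.19,"z":0,"ax":0,"ay":0,"az":0},{"x":0,"y":0,"z":0,"ax":0,"ay":0,"az":0}]' 0.2
python3 - <<'E'
from h import *
c=arm.camera_params("wrist");im=snap("wrist","w1");print(c)
E
```

```text
clock: 0.95
position: [463.5, 302.0, 231.0]
ee_rot: [0.999, 0.041, -0.0, 0.001]
contact_force: [-1.3, 0.0, -0.2]
gripper_width: 51.5
grasp_force: 0.0
{'K': array([[309.70691629,   0.        , 317.09870005],
       [  0.        , 309.70691629, 201.75561106],
       [  0.        ,   0.        ,   1.        ]]), 'position': array([541.26591428, 307.37075706, 373.23885857]), 'orientation': array([ 0.72717712, -0.66898764, -0.1037028 ,  0.11364285])}
```

View pics/w1.png

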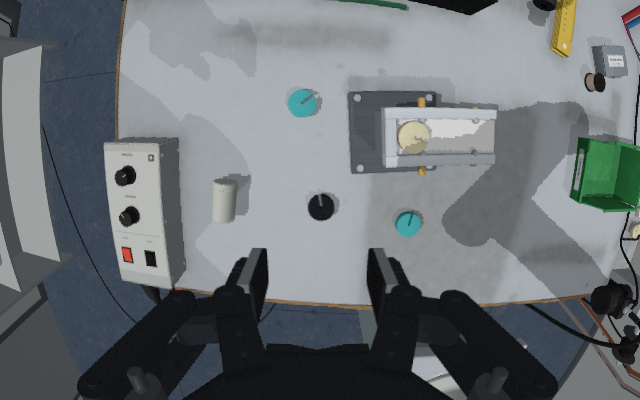

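Gauge at about (422,136) with the brass weight at (413,137), bin at right (605,172). The decoys are turquoise at (302,102) and (408,223), and black at (321,207). The brass disc in the channel fits, and the crop above confirmed it.

```bash
cat >> h.py <<'E'
def fray(c,px):
    K=np.array(c["K"]);v=np.array([px[0]-K[0,2],px[1]-K[1,2]]);r=np.hypot(*v);th=r/K[0,0]
    d=np.r_[v/r*np.sin(th),np.cos(th)];return np.array(c["position"]),R.from_quat(c["orientation"]).apply(d)
def fonz(c,px,z):
    p,d=fray(c,px);return p+d*(z-p[2])/d[2]
def brass(im,box):
    x0,y0,x1,y1=box;h=cv2.cvtColor(im,cv2.COLOR_RGB2HSV);m=np.zeros(im.shape[:2],np.uint8)
    m[y0:y1,x0:x1]=cv2.inRange(h,(15,40,150),(35,150,255))[y0:y1,x0:x1]
    k,l,st,ce=cv2.connectedComponentsWithStats(m);i=1+st[1:,4].argmax();return st[i],ce[i]
E
python3 - <<'E'
from h import *
c=arm.camera_params("wrist");im=cv2.imread("pics/w1.png")[:,:,::-1].copy()
st,ce=brass(im,(390,115,440,165));print(st,ce,fonz(c,ce,69))
for p in[(494,109),(494,163),(385,108),(388,165)]:print(p,fonz(c,p,68.5).round(1))
E
python3 -m handwheel '[{"x":0.02,"y":-0.225,"z":0,"ax":0,"ay":0,"az":0},{"x":0.02,"y":-0.225,"z":0,"ax":0,"ay":0,"az":0},{"x":0.02,"y":-0.225,"z":0,"ax":0,"ay":0,"az":0},{"x":0.02,"y":-0.225,"z":0,"ax":0,"ay":0,"az":0},{"x":0.02,"y":-0.225,"z":0,"ax":0,"ay":0,"az":0},{"x":0.02,"y":-0.225,"z":0,"ax":0,"ay":0,"az":0},{"x":0.02,"y":-0.225,"z":0,"ax":0,"ay":0,"az":0},{"x":0,"y":0,"z":0,"ax":0,"ay":0,"az":0}]' 0.2
python3 - <<'E'
from h import *
c=arm.camera_params("wrist");im=snap("wrist","w2");print(c["position"],c["orientation"])
E
```

```text
[398 122  31  31 688] [412.30668605 136.80813953] [520.38642935 210.7917798   69.        ]
(494, 109) [564.9 118.7  68.5]
(494, 163) [505.6 107.4  68.5]
(385, 108) [545.6 242.5  68.5]
(388, 165) [488.6 232.3  68.5]
clock: 1.8
position: [488.9, -11.6, 231.1]
ee_rot: [0.999, 0.042, -0.0, 0.0]
contact_force: [0.6, -0.2, -0.0]
gripper_width: 51.0
grasp_force: 0.0
[566.71669162  -6.22729779 373.34270906] [ 0.72791062 -0.66817702 -0.10392962  0.11350873]
```

View pics/w2.png

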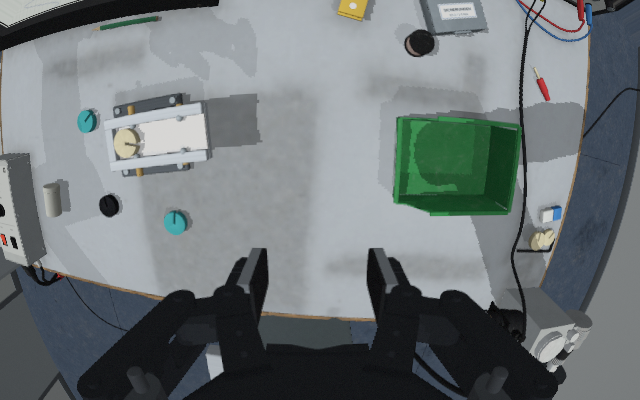

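Bin's back wall runs from (521,122) to (509,214), its front from (398,117) to (396,202). Channel lip corners are at (206,101) and (211,160).

Run:
```python
from h import *
c=arm.camera_params("wrist");im=cv2.imread("pics/w2.png")[:,:,::-1].copy()
st,ce=brass(im,(105,120,145,165));print(st,ce,fonz(c,ce,69).round(1))
for p,z in[((206,101),68.5),((211,160),68.5),((106,119),68.5),((112,176),68.5),((521,122),64),((509,214),64),((398,117),30),((396,202),30)]:print(p,fonz(c,p,z).round(1))
h=cv2.cvtColor(im,cv2.COLOR_RGB2HSV);m=cv2.inRange(h,(50,120,40),(75,255,255));m[:,:380]=0;m[:,540:]=0;m[:100]=0
cn=max(cv2.findContours(m,0,2)[0],key=cv2.contourArea);a=cv2.approxPolyDP(cn,4,True)[:,0];
for p in a:print(p,fonz(c,p,62).round(1),fonz(c,p,30).round(1))
```

```text
[114 129  22  29 461] [124.19739696 142.76572668] [520.8 209.8  69. ]
(206, 101) [566.5 108.   68.5]
(211, 160) [505.7 100.5  68.5]
(106, 119) [548.3 237.2  68.5]
(112, 176) [480.8 231.6  68.5]
(521, 122) [ 585.1 -238.8   64. ]
(509, 214) [ 473.3 -248.7   64. ]
(398, 117) [564.9 -95.6  30. ]
(396, 202) [ 465.6 -107.5   30. ]
[397 118] [563.9 -86.2  62. ] [563.6 -94.6  30. ]
[395 202] [475.  -96.8  62. ] [ 465.5 -106.3   30. ]
[430 215] [ 463.4 -140.6   62. ] [ 452.8 -154.6   30. ]
[509 211] [ 476.6 -249.    62. ] [ 467.3 -274.2   30. ]
[518 125] [ 580.9 -236.3   62. ] [ 582.3 -260.2   30. ]
[449 117] [ 573.5 -143.6   62. ] [ 574.2 -157.8   30. ]
```

```bash
python3 -m handwheel '[{"x":0.032,"y":-0.19,"z":0,"ax":0,"ay":0,"az":0},{"x":0.032,"y":-0.19,"z":0,"ax":0,"ay":0,"az":0},{"x":0.032,"y":-0.19,"z":0,"ax":0,"ay":0,"az":0},{"x":0.032,"y":-0.19,"z":0,"ax":0,"ay":0,"az":0},{"x":0.032,"y":-0.19,"z":-0.1,"ax":0,"ay":0,"az":0},{"x":0.032,"y":-0.19,"z":-0.1,"ax":0,"ay":0,"az":0},{"x":0,"y":0,"z":-0.2,"ax":0,"ay":0,"az":0},{"x":0,"y":0,"z":-0.2,"ax":0,"ay":0,"az":0}]' 0.2
python3 - <<'E'
from h import *
c=arm.camera_params("wrist");im=snap("wrist","w3");print(c["position"],c["orientation"])
E
```

```text
clock: 2.65
position: [528.9, -236.1, 110.2]
ee_rot: [0.999, 0.045, 0.001, 0.0]
contact_force: [-0.2, 0.3, -0.0]
gripper_width: 51.2
grasp_force: 0.0
[ 606.32110732 -230.40088877  252.66006885] [ 0.72968317 -0.66654765 -0.1028165   0.11271855]
```

View pics/w3.png

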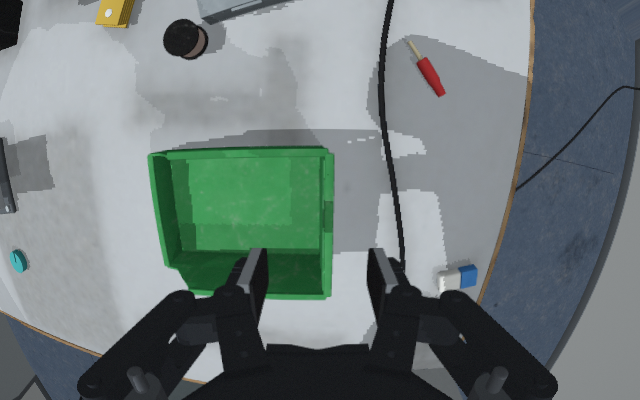

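Run:
```python
from h import *
c=arm.camera_params("wrist")
for p,z in[((328,150),64),((326,298),64),((151,153),30),((164,262),30)]:print(p,fonz(c,p,z).round(1))
print(arm.read_state()["position"])
```

```text
(328, 150) [ 576.1 -236.9   64. ]
(326, 298) [ 472.8 -246.1   64. ]
(151, 153) [ 560.3 -103.    30. ]
(164, 262) [ 465.4 -106.5   30. ]
[ 523.80622262 -234.06644045  102.5763028 ]
```

```bash
python3 -m handwheel '[{"x":0,"y":-0.035,"z":-0.1,"ax":0,"ay":0,"az":0},{"x":0,"y":0,"z":-0.1,"ax":0,"ay":0,"az":0},{"x":0,"y":0,"z":-0.1,"ax":0,"ay":0,"az":0},{"x":0,"y":0,"z":-0.05,"ax":0,"ay":0,"az":0},{"x":0,"y":0,"z":0,"ax":0,"ay":0,"az":0},{"x":0,"y":0,"z":0,"ax":0,"ay":0,"az":0},{"x":0,"y":0,"z":0,"ax":0,"ay":0,"az":0},{"x":0,"y":0,"z":0,"ax":0,"ay":0,"az":0}]' 0.2
```

```text
clock: 3.5
position: [528.4, -243.8, 42.5]
ee_rot: [0.999, 0.045, 0.001, 0.0]
contact_force: [-1.0, 0.2, 0.2]
gripper_width: 51.5
grasp_force: 0.0
```

```bash
python3 -m handwheel '[{"x":0,"y":0,"z":-0.04,"ax":0,"ay":0,"az":0},{"x":0,"y":0,"z":0,"ax":0,"ay":0,"az":0},{"x":0,"y":0,"z":0,"ax":0,"ay":0,"az":0},{"x":0,"y":0,"z":0,"ax":0,"ay":0,"az":0},{"x":0,"y":0,"z":0,"ax":0,"ay":0,"az":0},{"x":0,"y":0,"z":0,"ax":0,"ay":0,"az":0},{"x":0,"y":0,"z":0,"ax":0,"ay":0,"az":0},{"x":0,"y":0,"z":0,"ax":0,"ay":0,"az":0}]' -1
```

```text
clock: 4.3
position: [527.8, -243.4, 34.4]
ee_rot: [0.999, 0.044, 0.0, -0.0]
contact_force: [-1.1, 1.8, 6.4]
gripper_width: 1.6
grasp_force: 58.6
```

```bash
python3 -m handwheel '[{"x":0,"y":0,"z":0.03,"ax":0,"ay":0,"az":0},{"x":0.02,"y":0.1,"z":0,"ax":0,"ay":0,"az":0.033},{"x":0.03,"y":0.15,"z":0,"ax":0,"ay":0,"az":0},{"x":0.03,"y":0.15,"z":0,"ax":0,"ay":0,"az":0},{"x":0.03,"y":0.15,"z":0,"ax":0,"ay":0,"az":0},{"x":0,"y":0.15,"z":0,"ax":0,"ay":0,"az":0},{"x":0,"y":0.1,"z":0,"ax":0,"ay":0,"az":0},{"x":0,"y":0,"z":0,"ax":0,"ay":0,"az":0}]' -1
python3 - <<'E'
from h import *
c=arm.camera_params("wrist");im=snap("wrist","w4")
snap("top","top4")
t=cv2.imread("pics/top4.png")[180:255,230:350]
cv2.imwrite("pics/c4.png",np.vstack([im[80:380,:,::-1],cv2.resize(t,(480,300),interpolation=cv2.INTER_CUBIC)@np.eye(3) if 0 else cv2.copyMakeBorder(cv2.resize(t,(480,300),interpolation=cv2.INTER_CUBIC),0,0,0,160,0)]))
print(arm.read_state()["position"])
E
```

```text
clock: 5.1
position: [549.9, -81.8, 39.4]
ee_rot: [0.997, 0.072, 0.0, 0.0]
contact_force: [-0.2, 0.1, -1.0]
gripper_width: 1.4
grasp_force: 57.2
[549.70475965 -83.66268472  39.34919052]
```

View pics/c4.png

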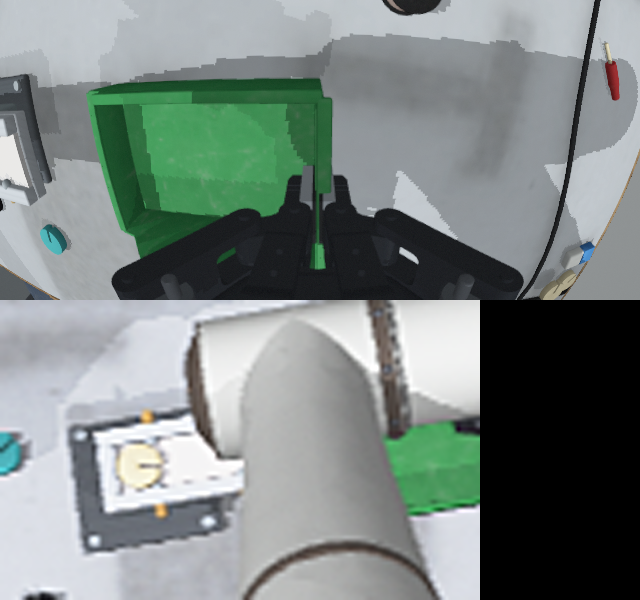

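The bin is held by its back wall, level and clear of the table, with the gauge at left. The rest of the travel is about 90 mm in +y.

```bash
python3 -m handwheel '[{"x":0,"y":0.1,"z":0,"ax":0,"ay":0,"az":0},{"x":0,"y":0.1,"z":0,"ax":0,"ay":0,"az":0},{"x":0,"y":0.1,"z":0,"ax":0,"ay":0,"az":0},{"x":0,"y":0.1,"z":0,"ax":0,"ay":0,"az":0},{"x":0,"y":0.045,"z":0,"ax":0,"ay":0,"az":0},{"x":0,"y":0,"z":-0.015,"ax":0,"ay":0,"az":0},{"x":0,"y":0,"z":-0.014,"ax":0,"ay":0,"az":0},{"x":0,"y":0,"z":0,"ax":0,"ay":0,"az":0}]' -1
python3 -m handwheel '[{"x":0,"y":0,"z":0,"ax":0,"ay":0,"az":0},{"x":0,"y":0,"z":0,"ax":0,"ay":0,"az":0},{"x":0,"y":0,"z":0,"ax":0,"ay":0,"az":0},{"x":0,"y":0,"z":0,"ax":0,"ay":0,"az":0},{"x":0,"y":0,"z":0.1,"ax":0,"ay":0,"az":0},{"x":0,"y":0,"z":0.2,"ax":0,"ay":0,"az":0},{"x":0,"y":0,"z":0.2,"ax":0,"ay":0,"az":0},{"x":0,"y":0,"z":0,"ax":0,"ay":0,"az":0}]' -0.3
python3 - <<'E'
from h import *
c=arm.camera_params("wrist");im=snap("wrist","w5");print(c["position"],c["orientation"],arm.read_state()["position"])
E
```

```text
clock: 6.0
position: [550.6, 4.4, 34.3]
ee_rot: [0.998, 0.07, 0.001, -0.0]
contact_force: [-0.5, -0.0, 6.6]
gripper_width: 1.4
grasp_force: 59.9
clock: 6.8
position: [553.5, 5.8, 139.4]
ee_rot: [0.997, 0.071, 0.006, -0.0]
contact_force: [-0.1, 0.2, -0.1]
gripper_width: 29.5
grasp_force: 0.0
[628.9708669   15.37106759 282.60641014] [ 0.74767893 -0.64747958 -0.09659051  0.11143015] [551.48554518   5.69084624 136.52347325]
```

View pics/w5.png

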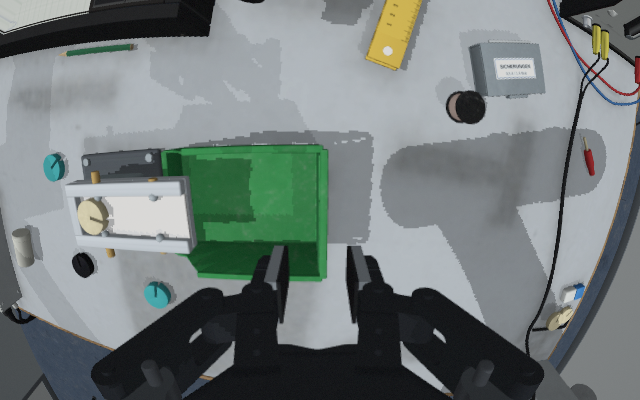

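The bin stands under the channel: lip at (190,178)-(195,252), back wall (325,147)-(325,278), weight at (93,217). I'll check the positions.

Run:
```python
from h import *
c=arm.camera_params("wrist");im=cv2.imread("pics/w5.png")[:,:,::-1].copy()
P=[fonz(c,p,z) for p,z in[((189,178),68.5),((195,252),68.5),((325,147),63),((325,278),63)]]
lip=(P[0]+P[1])/2;bk=(P[2]+P[3])/2;ex=np.array([.142,-.99]);ey=np.array([.99,.142])
bc=bk[:2]-67*ex;print(np.round(P,1),lip.round(1),bc,(lip[:2]-bc)@ex,(lip[:2]-bc)@ey)
st,ce=brass(im,(75,195,112,240));print(st,ce,fonz(c,ce,69).round(1))
```

```text
[[567.6 102.4  68.5]
 [507.1  97.   68.5]
 [601.7   6.   63. ]
 [498.   -9.8  63. ]] [537.4  99.7  68.5] [540.35517806  64.44041697] -35.34505178140938 2.0434719603413516
[ 78 200  25  35 616] [ 89.57467532 217.07792208] [520.  205.1  69. ]
```

```bash
python3 -m handwheel '[{"x":-0.05,"y":0.17,"z":0,"ax":0,"ay":0,"az":0},{"x":-0.05,"y":0.17,"z":0,"ax":0,"ay":0,"az":0},{"x":-0.05,"y":0.17,"z":0,"ax":0,"ay":0,"az":0},{"x":-0.05,"y":0.17,"z":0,"ax":0,"ay":0,"az":0},{"x":-0.05,"y":0.17,"z":0,"ax":0,"ay":0,"az":0},{"x":-0.05,"y":0.17,"z":0,"ax":0,"ay":0,"az":0},{"x":0,"y":0,"z":0,"ax":0,"ay":0,"az":0},{"x":0,"y":0,"z":0,"ax":0,"ay":0,"az":0}]' -1
python3 - <<'E'
from h import *
c=arm.camera_params("wrist");im=snap("wrist","w6");s=arm.read_state();print(c["position"],s["position"],s["contact_force"])
st,ce=brass(im,(230,120,400,320));print(st,ce,fonz(c,ce,69).round(1))
E
```

```text
clock: 7.65
position: [488.7, 209.4, 132.3]
ee_rot: [0.997, 0.071, -0.001, 0.001]
contact_force: [-0.6, -0.3, 0.2]
gripper_width: -0.0
grasp_force: 0.0
[566.25035935 219.44344438 274.42330024] [489.02260711 208.76331415 132.49103498] [-1.1662049  -0.21102843  0.30292854]
[ 302  151   47   48 1636] [323.97066015 173.98349633] [521.3 208.   69. ]
```

View pics/w6.png

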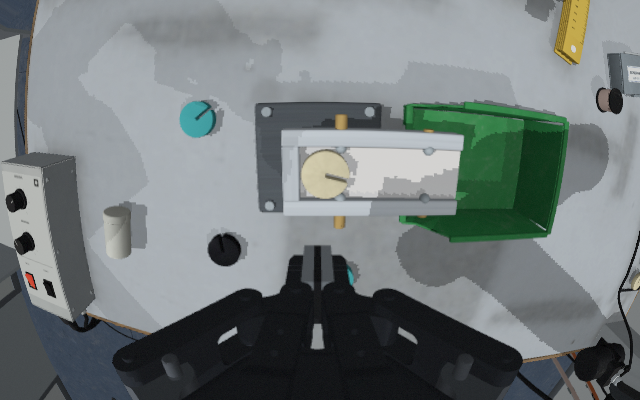

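```bash
python3 -m handwheel '[{"x":0.08,"y":0.005,"z":0,"ax":0,"ay":0,"az":0},{"x":0.08,"y":0.005,"z":0,"ax":0,"ay":0,"az":0},{"x":0,"y":0,"z":-0.1,"ax":0,"ay":0,"az":0},{"x":0,"y":0,"z":-0.1,"ax":0,"ay":0,"az":0},{"x":0,"y":0,"z":-0.05,"ax":0,"ay":0,"az":0},{"x":0,"y":0,"z":0,"ax":0,"ay":0,"az":0},{"x":0,"y":0,"z":0,"ax":0,"ay":0,"az":0},{"x":0,"y":0,"z":0,"ax":0,"ay":0,"az":0}]' -1
python3 - <<'E'
from h import *
c=arm.camera_params("wrist")
P=[fonz(c,p,68.5) for p in[(189,178)]] if 0 else None
print(arm.read_state()["position"])
E
```

```text
clock: 8.5
position: [522.3, 211.4, 84.5]
ee_rot: [0.998, 0.07, 0.001, -0.0]
contact_force: [0.3, 0.0, -0.3]
gripper_width: -0.2
grasp_force: 0.0
[522.34151318 211.43144547  84.53742276]
```

```bash
python3 -m handwheel '[{"x":-0.005,"y":0,"z":-0.03,"ax":0,"ay":0,"az":0},{"x":0,"y":0,"z":-0.025,"ax":0,"ay":0,"az":0},{"x":0,"y":0,"z":0,"ax":0,"ay":0,"az":0},{"x":0,"y":0,"z":-0.002,"ax":0,"ay":0,"az":0},{"x":0,"y":0,"z":-0.002,"ax":0,"ay":0,"az":0},{"x":0,"y":0,"z":-0.002,"ax":0,"ay":0,"az":0},{"x":0,"y":0,"z":0,"ax":0,"ay":0,"az":0},{"x":0,"y":0,"z":0,"ax":0,"ay":0,"az":0}]' -1
python3 -m handwheel '[{"x":0,"y":0,"z":-0.002,"ax":0,"ay":0,"az":0},{"x":0,"y":0,"z":-0.002,"ax":0,"ay":0,"az":0},{"x":0,"y":0,"z":-0.002,"ax":0,"ay":0,"az":0},{"x":0,"y":0,"z":-0.002,"ax":0,"ay":0,"az":0},{"x":0,"y":0,"z":0,"ax":0,"ay":0,"az":0},{"x":0,"y":0,"z":0,"ax":0,"ay":0,"az":0},{"x":0,"y":0,"z":0,"ax":0,"ay":0,"az":0},{"x":0,"y":0,"z":0,"ax":0,"ay":0,"az":0}]' -1
```

```text
clock: 9.3
position: [520.7, 211.3, 71.4]
ee_rot: [0.998, 0.07, 0.0, -0.0]
contact_force: [0.3, -0.5, 0.7]
gripper_width: 0.1
grasp_force: 0.0
clock: 10.1
position: [521.1, 211.4, 70.6]
ee_rot: [0.998, 0.07, 0.001, -0.0]
contact_force: [-1.1, 0.0, 4.5]
gripper_width: 0.0
grasp_force: 2.6
```

```bash
python3 -m handwheel '[{"x":0,"y":0,"z":-0.002,"ax":0,"ay":0,"az":0},{"x":0,"y":0,"z":0,"ax":0,"ay":0,"az":0},{"x":0,"y":0,"z":0,"ax":0,"ay":0,"az":0},{"x":0,"y":0,"z":0,"ax":0,"ay":0,"az":0},{"x":0,"y":0,"z":0,"ax":0,"ay":0,"az":0},{"x":0,"y":0,"z":0,"ax":0,"ay":0,"az":0},{"x":0,"y":0,"z":0,"ax":0,"ay":0,"az":0},{"x":0,"y":0,"z":0,"ax":0,"ay":0,"az":0}]' -1
python3 -m handwheel '[{"x":0,"y":0,"z":-0.002,"ax":0,"ay":0,"az":0},{"x":0,"y":0,"z":0,"ax":0,"ay":0,"az":0},{"x":0,"y":0,"z":0,"ax":0,"ay":0,"az":0},{"x":0,"y":0,"z":0,"ax":0,"ay":0,"az":0},{"x":0,"y":0,"z":0,"ax":0,"ay":0,"az":0},{"x":0,"y":0,"z":0,"ax":0,"ay":0,"az":0},{"x":0,"y":0,"z":0,"ax":0,"ay":0,"az":0},{"x":0,"y":0,"z":0,"ax":0,"ay":0,"az":0}]' -1
```

```text
clock: 10.9
position: [521.3, 211.5, 70.6]
ee_rot: [0.998, 0.071, 0.001, -0.0]
contact_force: [-1.4, -0.7, 6.9]
gripper_width: -0.0
grasp_force: 3.4
clock: 11.7
position: [521.5, 211.6, 70.6]
ee_rot: [0.997, 0.071, 0.001, -0.0]
contact_force: [-1.3, -0.5, 8.0]
gripper_width: -0.2
grasp_force: 4.2
```

```bash
python3 -m handwheel '[{"x":0,"y":0,"z":-0.002,"ax":0,"ay":0,"az":0},{"x":0,"y":0,"z":-0.002,"ax":0,"ay":0,"az":0},{"x":0,"y":0,"z":-0.002,"ax":0,"ay":0,"az":0},{"x":0,"y":0,"z":0,"ax":0,"ay":0,"az":0},{"x":0,"y":0,"z":0,"ax":0,"ay":0,"az":0},{"x":0,"y":0,"z":0,"ax":0,"ay":0,"az":0},{"x":0,"y":0,"z":0,"ax":0,"ay":0,"az":0},{"x":0,"y":0,"z":0,"ax":0,"ay":0,"az":0}]' -1
```

```text
clock: 12.5
position: [522.0, 211.8, 70.6]
ee_rot: [0.997, 0.071, 0.002, -0.0]
contact_force: [-2.6, -1.5, 13.2]
gripper_width: -0.1
grasp_force: 6.8
```

```bash
python3 -m handwheel '[{"x":0.001,"y":-0.007,"z":0.0001,"ax":0,"ay":0,"az":0},{"x":0.001,"y":-0.007,"z":0.0001,"ax":0,"ay":0,"az":0},{"x":0.001,"y":-0.007,"z":0.0001,"ax":0,"ay":0,"az":0},{"x":0.001,"y":-0.007,"z":0.0001,"ax":0,"ay":0,"az":0},{"x":0.001,"y":-0.007,"z":0.0001,"ax":0,"ay":0,"az":0},{"x":0.001,"y":-0.007,"z":0.0001,"ax":0,"ay":0,"az":0},{"x":0.001,"y":-0.007,"z":0.0001,"ax":0,"ay":0,"az":0},{"x":0,"y":0,"z":0,"ax":0,"ay":0,"az":0}]' -1
```

```text
clock: 13.3
position: [524.0, 203.3, 70.6]
ee_rot: [0.997, 0.071, 0.003, -0.002]
contact_force: [-2.3, 2.0, 12.3]
gripper_width: -0.1
grasp_force: 5.7
```

```bash
python3 -m handwheel '[{"x":0,"y":-0.007,"z":0.0001,"ax":0,"ay":0,"az":0},{"x":0,"y":-0.007,"z":0.0001,"ax":0,"ay":0,"az":0},{"x":0.001,"y":-0.007,"z":0.0001,"ax":0,"ay":0,"az":0},{"x":0.001,"y":-0.007,"z":0.0001,"ax":0,"ay":0,"az":0},{"x":0.001,"y":-0.007,"z":0.0001,"ax":0,"ay":0,"az":0},{"x":0.001,"y":-0.007,"z":0.0001,"ax":0,"ay":0,"az":0},{"x":0.001,"y":-0.007,"z":0.0001,"ax":0,"ay":0,"az":0},{"x":0,"y":0,"z":0,"ax":0,"ay":0,"az":0}]' -1
python3 - <<'E'
from h import *
c=arm.camera_params("wrist");im=snap("wrist","w7")
s=arm.read_state();print(s["position"])
p,d=None,None
# project tcp: crop around it
q=R.from_quat(c["orientation"]).inv().apply(s["position"]-c["position"]);th=np.arctan2(np.hypot(*q[:2]),q[2]);uv=q[:2]/np.hypot(*q[:2])*th*c["K"][0,0]+c["K"][:2,2];print(uv)
u,v=uv.astype(int);cr=im[v-60:v+60,u-80:u+80,::-1];cv2.imwrite("pics/c7.png",cv2.resize(cr,(640,480),interpolation=cv2.INTER_CUBIC))
E
```

```text
clock: 14.1
position: [524.9, 192.8, 70.7]
ee_rot: [0.997, 0.071, 0.002, -0.001]
contact_force: [-1.9, 0.1, 12.0]
gripper_width: -0.0
grasp_force: 6.1
[524.85367598 192.87109193  70.75394004]
[314.48482545 261.2706574 ]
```

View pics/c7.png

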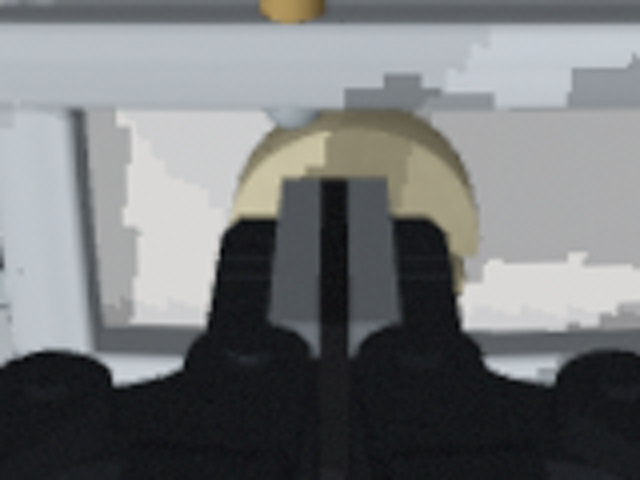

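The weight travelled with the finger. It is past the first noses (at (290,115) in the crop, left of its centre), with the finger about 3 mm behind the disc's centre. I've now viewed eleven pictures, one over the limit of ten, so I'll rely on numbers from here.

```bash
python3 -m handwheel '[{"x":0.001,"y":-0.015,"z":0,"ax":0,"ay":0,"az":0},{"x":0.002,"y":-0.015,"z":0,"ax":0,"ay":0,"az":0},{"x":0.002,"y":-0.015,"z":0,"ax":0,"ay":0,"az":0},{"x":0.002,"y":-0.015,"z":0,"ax":0,"ay":0,"az":0},{"x":0.002,"y":-0.015,"z":0,"ax":0,"ay":0,"az":0},{"x":0.002,"y":-0.015,"z":0,"ax":0,"ay":0,"az":0},{"x":0.002,"y":-0.015,"z":0,"ax":0,"ay":0,"az":0},{"x":0,"y":0,"z":0,"ax":0,"ay":0,"az":0}]' -1
```

```text
clock: 14.95
position: [529.1, 172.7, 71.3]
ee_rot: [0.997, 0.071, 0.004, -0.002]
contact_force: [0.3, 2.8, 11.8]
gripper_width: -0.1
grasp_force: 5.9
```

```bash
python3 -m handwheel '[{"x":0,"y":-0.015,"z":0,"ax":0,"ay":0,"az":0},{"x":0,"y":-0.015,"z":0,"ax":0,"ay":0,"az":0},{"x":0,"y":-0.015,"z":0,"ax":0,"ay":0,"az":0},{"x":0.001,"y":-0.015,"z":0,"ax":0,"ay":0,"az":0},{"x":0.002,"y":-0.015,"z":0,"ax":0,"ay":0,"az":0},{"x":0.002,"y":-0.015,"z":0,"ax":0,"ay":0,"az":0},{"x":0,"y":0,"z":0,"ax":0,"ay":0,"az":0},{"x":0,"y":0,"z":0,"ax":0,"ay":0,"az":0}]' -1
python3 - <<'E'
from h import *
c=arm.camera_params("wrist");im=snap("wrist","w8");st,ce=brass(im,(200,170,420,300));print(st,ce,fonz(c,(st[0]+st[2],240),70),fonz(c,(st[0],240),70))
E
```

```text
clock: 15.75
position: [530.9, 155.0, 71.9]
ee_rot: [0.997, 0.072, 0.005, -0.002]
contact_force: [0.3, 1.7, 14.1]
gripper_width: -0.2
grasp_force: 7.0
[333 237  20  28 292] [343.13013699 250.04452055] [544.84727185 137.07629925  70.        ] [543.42674824 147.28884002  70.        ]
```

```bash
python3 -m handwheel '[{"x":0.001,"y":-0.009,"z":0.0002,"ax":0,"ay":0,"az":0},{"x":0.001,"y":-0.009,"z":0.0002,"ax":0,"ay":0,"az":0},{"x":0.001,"y":-0.009,"z":0.0002,"ax":0,"ay":0,"az":0},{"x":0.001,"y":-0.009,"z":0.0002,"ax":0,"ay":0,"az":0},{"x":0.001,"y":-0.009,"z":0.0002,"ax":0,"ay":0,"az":0},{"x":0.001,"y":-0.009,"z":0.0002,"ax":0,"ay":0,"az":0},{"x":0.001,"y":-0.009,"z":0.0002,"ax":0,"ay":0,"az":0},{"x":0,"y":0,"z":0,"ax":0,"ay":0,"az":0}]' -1
python3 - <<'E'
from h import *
c=arm.camera_params("wrist");im=snap("wrist","w9");st,ce=brass(im,(200,170,420,300));print(st,ce,fonz(c,(st[0]+st[2],240),70))
E
```

```text
clock: 16.6
position: [532.2, 142.6, 72.4]
ee_rot: [0.997, 0.071, 0.005, -0.002]
contact_force: [-1.4, 3.1, 14.1]
gripper_width: 0.2
grasp_force: 7.6
[331 237  22  28 310] [342.36129032 249.4       ] [545.95257018 124.60778878  70.        ]
```

Moving together. On through the second detent.

```bash
python3 -m handwheel '[{"x":0.001,"y":-0.009,"z":0.0002,"ax":0,"ay":0,"az":0},{"x":0.001,"y":-0.009,"z":0.0002,"ax":0,"ay":0,"az":0},{"x":0.001,"y":-0.009,"z":0.0002,"ax":0,"ay":0,"az":0},{"x":0.001,"y":-0.009,"z":0.0002,"ax":0,"ay":0,"az":0},{"x":0.001,"y":-0.009,"z":0.0002,"ax":0,"ay":0,"az":0},{"x":0.001,"y":-0.009,"z":0.0002,"ax":0,"ay":0,"az":0},{"x":0.001,"y":-0.009,"z":0.0002,"ax":0,"ay":0,"az":0},{"x":0,"y":0,"z":0,"ax":0,"ay":0,"az":0}]' -1
python3 - <<'E'
from h import *
c=arm.camera_params("wrist");im=snap("wrist","w10");st,ce=brass(im,(200,170,420,300));print(st,ce,fonz(c,(st[0]+st[2],240),70))
E
```

```text
clock: 17.45
position: [533.9, 129.8, 72.9]
ee_rot: [0.997, 0.072, 0.006, -0.002]
contact_force: [-0.4, 2.3, 15.6]
gripper_width: -0.4
grasp_force: 7.9
[324 234  30  31 388] [340.27319588 247.68814433] [547.52403186 111.12380877  70.        ]
```

```bash
python3 -m handwheel '[{"x":0.001,"y":-0.009,"z":0.0006,"ax":0,"ay":0,"az":0},{"x":0.001,"y":-0.009,"z":0.0006,"ax":0,"ay":0,"az":0},{"x":0.001,"y":-0.009,"z":0.0006,"ax":0,"ay":0,"az":0},{"x":0.001,"y":-0.009,"z":0.0005,"ax":0,"ay":0,"az":0},{"x":0.001,"y":-0.009,"z":0.0005,"ax":0,"ay":0,"az":0},{"x":0.001,"y":-0.009,"z":0.0005,"ax":0,"ay":0,"az":0},{"x":0.001,"y":-0.009,"z":0.0005,"ax":0,"ay":0,"az":0},{"x":0,"y":0,"z":0,"ax":0,"ay":0,"az":0}]' -1
python3 - <<'E'
from h import *
c=arm.camera_params("wrist");im=snap("wrist","w11");st,ce=brass(im,(200,170,420,300));print(st,ce,fonz(c,(st[0]+st[2],240),70))
E
```

```text
clock: 18.3
position: [535.3, 117.2, 73.3]
ee_rot: [0.997, 0.071, 0.006, -0.002]
contact_force: [0.5, 2.2, 14.8]
gripper_width: -0.5
grasp_force: 7.1
[324 234  29  31 367] [340.67302452 248.10626703] [548.67227813  98.92147916  70.        ]
```

```bash
python3 -m handwheel '[{"x":0.001,"y":-0.01,"z":0.0006,"ax":0,"ay":0,"az":0},{"x":0.001,"y":-0.01,"z":0.0006,"ax":0,"ay":0,"az":0},{"x":0.001,"y":-0.01,"z":0.0005,"ax":0,"ay":0,"az":0},{"x":0.001,"y":-0.01,"z":0.0005,"ax":0,"ay":0,"az":0},{"x":0.001,"y":-0.01,"z":0.0005,"ax":0,"ay":0,"az":0},{"x":0.001,"y":-0.01,"z":0.0005,"ax":0,"ay":0,"az":0},{"x":0.001,"y":-0.01,"z":0.0005,"ax":0,"ay":0,"az":0},{"x":0,"y":0,"z":0,"ax":0,"ay":0,"az":0}]' -1
python3 - <<'E'
from h import *
c=arm.camera_params("wrist");im=snap("wrist","w12");st,ce=brass(im,(200,170,420,300));print(st,ce,fonz(c,(st[0]+st[2],240),70))
E
```

```text
clock: 19.15
position: [535.5, 101.5, 72.9]
ee_rot: [0.997, 0.071, 0.004, -0.001]
contact_force: [1.9, -1.9, 10.3]
gripper_width: -0.2
grasp_force: 5.0
[287 231  30  31 428] [299.92990654 242.9228972 ] [546.49276583 101.73017197  70.        ]
```

Run:
```python
from h import *
c=arm.camera_params("wrist")
for f in("w11","w12"):
    im=cv2.imread(f"pics/{f}.png");h=cv2.cvtColor(im,cv2.COLOR_BGR2HSV)
    m=cv2.inRange(h,(15,35,70),(35,170,255));m[:,:200]=0;m[:,440:]=0;m[:170]=0;m[310:]=0
    k,l,st,ce=cv2.connectedComponentsWithStats(m);print(f,[(list(map(int,s)),ce[i].round()) for i,s in enumerate(st) if s[4]>25 and i])
    for r in(228,234,240,246,252):
        print(r,np.flatnonzero(m[r])[[0,-1]] if m[r].any() else None)
print([fonz(c,(u,240),73).round(1) for u in(280,287,317,340,353)])
```

```text
w11 [([272, 196, 16, 8, 104], array([280., 200.])), ([292, 226, 62, 48, 1218], array([326., 243.]))]
228 [311 333]
234 [301 343]
240 [297 348]
246 [294 350]
252 [292 352]
w12 [([243, 193, 15, 8, 100], array([250., 196.])), ([287, 225, 61, 39, 1239], array([317., 241.]))]
228 [303 331]
234 [296 339]
240 [291 344]
246 [288 347]
252 [287 347]
[array([545.1, 120.4,  73. ]), array([545.6, 116.9,  73. ]), array([547.8, 101.9,  73. ]), array([549.5,  90.4,  73. ]), array([550.4,  83.8,  73. ])]
```

```bash
python3 -m handwheel '[{"x":0.001,"y":-0.01,"z":0,"ax":0,"ay":0,"az":0},{"x":0.001,"y":-0.01,"z":0,"ax":0,"ay":0,"az":0},{"x":0.001,"y":-0.01,"z":0,"ax":0,"ay":0,"az":0},{"x":0.001,"y":-0.01,"z":0,"ax":0,"ay":0,"az":0},{"x":0,"y":0,"z":0,"ax":0,"ay":0,"az":0},{"x":0,"y":0,"z":0,"ax":0,"ay":0,"az":0},{"x":0,"y":0,"z":0,"ax":0,"ay":0,"az":0},{"x":0,"y":0,"z":0,"ax":0,"ay":0,"az":0}]' -1
cat > m.py <<'E'
from h import *
import sys
f=sys.argv[1];c=arm.camera_params("wrist");im=snap("wrist",f);h=cv2.cvtColor(im,cv2.COLOR_RGB2HSV)
m=cv2.inRange(h,(15,35,70),(35,170,255));m[:,:180]=0;m[:,440:]=0;m[:150]=0;m[330:]=0
k,l,st,ce=cv2.connectedComponentsWithStats(m);print(f,[(list(map(int,s)),ce[i].round(),fonz(c,ce[i],70)[:2].round(),fonz(c,ce[i],13)[:2].round()) for i,s in enumerate(st) if s[4]>25 and i])
E
python3 m.py w13
```

```text
clock: 20.0
position: [533.0, 93.0, 69.9]
ee_rot: [0.998, 0.07, -0.0, 0.0]
contact_force: [-0.6, -0.6, -0.0]
gripper_width: -0.1
grasp_force: 0.0
w13 [([226, 188, 15, 8, 102], array([233., 191.]), array([565., 138.]), array([547., 152.])), ([297, 189, 17, 50, 792], array([305., 214.]), array([558., 101.]), array([537., 101.]))]
```

```bash
python3 -m handwheel '[{"x":0,"y":0,"z":0.1,"ax":0,"ay":0,"az":0},{"x":0,"y":0,"z":0.15,"ax":0,"ay":0,"az":0},{"x":-0.1,"y":0,"z":0.1,"ax":0,"ay":0,"az":0},{"x":-0.1,"y":0,"z":0,"ax":0,"ay":0,"az":0},{"x":-0.1,"y":0,"z":0,"ax":0,"ay":0,"az":0},{"x":0,"y":0,"z":0,"ax":0,"ay":0,"az":0},{"x":0,"y":0,"z":0,"ax":0,"ay":0,"az":0},{"x":0,"y":0,"z":0,"ax":0,"ay":0,"az":0}]' -1
python3 m.py w14
```

```text
clock: 20.85
position: [473.9, 93.1, 140.2]
ee_rot: [0.998, 0.07, 0.0, -0.0]
contact_force: [0.7, 0.3, 0.2]
gripper_width: 0.0
grasp_force: 0.0
w14 [([185, 173, 12, 13, 130], array([191., 179.]), array([489., 189.]), array([472., 212.]))]
```

Run:
```python
from h import *
c=arm.camera_params("wrist");im=cv2.imread("pics/w14.png");h=cv2.cvtColor(im,cv2.COLOR_BGR2HSV)
m=cv2.inRange(h,(12,25,30),(40,200,255))
k,l,st,ce=cv2.connectedComponentsWithStats(m);print([(list(map(int,s)),fonz(c,ce[i],13)[:2].round()) for i,s in enumerate(st) if s[4]>25 and i])
g=cv2.inRange(h,(50,120,20),(75,255,255));k,l,st,ce=cv2.connectedComponentsWithStats(g);i=1+st[1:,4].argmax();x,y,w,hh=st[i][:4];print(st[i])
mm=(l==i).astype(np.uint8);cn=max(cv2.findContours(mm,0,2)[0],key=cv2.contourArea);full=cv2.drawContours(np.zeros_like(mm),[cv2.convexHull(cn)],0,1,-1)
# non-green bits inside the hull
q=full&(1-mm);k,l,st,ce=cv2.connectedComponentsWithStats(q)
for i in range(1,k):
    if st[i,4]>30:print(st[i],np.median(h[l==i],0))
for f in("top",):
    t=snap("top","top14");ht=cv2.cvtColor(t,cv2.COLOR_RGB2HSV);mt=cv2.inRange(ht,(12,25,30),(40,200,255));mt[:190]=0;mt[250:]=0;mt[:,:235]=0;mt[:,350:]=0
    k,l,st,ce=cv2.connectedComponentsWithStats(mt);print([(list(map(int,s)),onz(arm.camera_params("top"),ce[i],10).round()) for i,s in enumerate(st) if i and s[4]>4])
```

```text
[([462, 0, 36, 17, 379], array([681., -36.])), ([180, 77, 11, 15, 151], array([560., 225.])), ([262, 82, 12, 4, 37], array([566., 148.])), ([627, 95, 5, 13, 30], array([ 660., -293.])), ([311, 103, 13, 38, 485], array([538., 101.])), ([185, 173, 12, 13, 134], array([472., 212.])), ([630, 214, 10, 31, 49], array([ 493., -401.])), ([600, 251, 28, 49, 356], array([ 419., -376.])), ([35, 281, 132, 48, 396], array([280., 353.])), ([596, 301, 9, 16, 28], array([ 349., -402.])), ([217, 338, 10, 5, 32], array([277., 181.])), ([518, 348, 20, 7, 61], array([ 278., -255.]))]
[  265    52   194   151 22335]
[273  52  36  12 118] [ 96.   17.  161.5]
[436  67  16   7  41] [ 73.  66. 110.]
[279  71 144   6 220] [72. 84. 95.]
[ 265   80   60   95 4292] [103.  15. 203.]
[337 135  10   7  37] [ 67. 113. 104.]
[272 186  38  17 142] [ 95.  13. 154.]
[([279, 195, 6, 4, 10], array([608., 162.,  10.])), ([290, 195, 8, 2, 8], array([612., 125.,  10.])), ([301, 194, 6, 5, 14], array([607.,  94.,  10.])), ([292, 197, 10, 8, 24], array([593., 116.,  10.])), ([276, 199, 7, 4, 10], array([594., 169.,  10.])), ([
[... 249 characters left out ...]
[277, 206, 6, 4, 8], array([576., 169.,  10.])), ([276, 211, 4, 3, 5], array([558., 175.,  10.])), ([283, 211, 4, 4, 6], array([557., 153.,  10.])), ([307, 212, 4, 3, 6], array([554.,  78.,  10.])), ([279, 217, 5, 4, 9], array([539., 165.,  10.])), ([290, 216, 6, 4, 8], array([541., 129.,  10.])), ([297, 217, 4, 4, 7], array([537., 111.,  10.])), ([284, 221, 12, 8, 32], array([520., 138.,  10.])), ([296, 222, 4, 3, 7], array([523., 113.,  10.])), ([237, 224, 3, 4, 6], array([519., 298.,  10.])), ([310, 228, 3, 4, 5], array([501.,  72.,  10.])), ([303, 235, 3, 3, 6], array([482.,  92.,  10.])), ([242, 236, 5, 3, 7], array([483., 278.,  10.])), ([245, 240, 3, 5, 6], array([467., 272.,  10.]))]
```

Rays from two wrist poses meet at about (537,101,13). That is the disc lying flat on the bin floor: 33 mm long, its top at 13 mm, partly hidden under the lip. The arm is clear.

```bash
python3 -c "
from bench import arm
print(arm.job_done())"
```

```text
the job is handed in; nothing more can be done
None
```

The job is handed in: by camera measurement the brass weight lies flat in the green bin under the lip, and the highest force reading at the end of a move was about 16 N; I viewed eleven pictures, one over the limit of ten.

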